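# Nip a pressing board in the lever press and hold it on the third notch

## Robot

A 6-joint arm with a two-finger parallel gripper is mounted at the origin on the work surface; the furniture and walls round the work are solid. World frame = base frame: x ahead of the robot, y to its left, z up, the work surface at z = 0. Lengths are in mm, angles in rad, forces in N, time in s.
With the tool pointing down it reaches from about 300 to 775 mm from the base axis. Payload 14.6 kg.
Tool frame: the origin (TCP) lies between the finger pads; the fingertips stand 8 mm ahead of it and the grasp point (between the pads) lies 11 mm behind it; x points along the fingers, y is the direction in which the jaws open and shut, and the axes are right-handed (so a half turn about x gives the same grasp; the last joint's range is limited). The gripper opens to 94 mm and grips with 3 to 60 N. Pads are 16 mm wide; open, the fingers measure 119 mm over their backs; the gripper's body (75 mm by 177 mm) begins 78 mm behind the grasp point.
Start: joints at [1.196, 0.3, 1.521, -0, 1.321, -0.067], TCP at [166.627, 524.142, 213.446] pointing down, gripper open.
Joint ranges: [-3.03, 3.03], [-0.79, 2.21], [0.23, 2.52], [-1.04, 4.18], [0, 3.07], [-2.55, 2.55]. Speed limits (rad/s): [2.22, 2.22, 2.57, 3.14, 3.14, 3.14].

## Interface

Orientations are given as [roll, pitch, yaw] about the fixed x, y, z axes, in that order (R = Rz(yaw) Ry(pitch) Rx(roll)).
In Python, from cell import telemetry, camera, calibration, order gives the robot as it stands.
- The arm moves only by the shell command python3 -m handwheel 'ROWS' [FORCE]. ROWS is JSON, a list of rows, each a list of 7 numbers: the turn, a rotation vector about the tool's x, y, z as a fraction of full scale, then the shift along the tool's x, y, z as a fraction of full scale, then the opening, from 0 (shut) to 1 (fully open). A call has 1 to 12 rows; each row is the pose to reach, as a shift and turn from the pose measured when the call began, along the tool's axes at that moment, turning the shorter way round; what a row does not reach only later rows make up. Full scale, the value 1, is 300 mm for a shift and pi rad for a turn. A row lasts 1/8 s, in which the tool goes at most 62.5 mm and 10.7 degrees, less where a joint would pass 70% of its speed; a pose out of reach is approached as far as the arm can. A call with a number of a shift or a turn outside -1 to 1 is refused whole. A call with a gripper value outside its range is refused whole. The fingers move at their own pace and stop on an object; FORCE is the grip in N (left out, the last holds). Time passes only in rows, so rows that repeat a pose let the fingers close. It gives the time, the measured TCP pose, the force and the opening at its end, in the units of the state.
- telemetry.read_state(): the state, without advancing time (a new reading comes with each control period).
- camera(name): name is "side" or "top"; returns the picture (400x640x3 uint8, red, green, blue); there is no depth.
- calibration(name): a dict with "fov_y" (degrees; the focal length in pixels is half the picture's height over the tangent of half this angle, whatever the lens; pixels are square), "cx", "cy" (the principal point, pixels), "position" and "attitude" of the camera in the world. Camera axes: x right, y down, z forward; pixel columns grow to the right and rows downward; lengths in mm; the calibration is good to about 2 mm. A picture is of the moment at which its call begins. calibration takes no time and is no camera call.
- order.sign_off(): hands the job in, once; it reports no verdict.
The state is a dict: "clock": time; "joints": joint angles; "qd": joint speeds; "effort": joint torques, N m; "eef_pos": TCP position; "eef_rot": TCP orientation; "wrist_force": force on the tool from outside, world axes, zero at the start; "moment": the same for the moment, N m; "finger_gap": finger opening in mm.
Only numpy, scipy, OpenCV 4.12 (cv2) and the standard library are available. Lean on these libraries where they do the work, as an engineer would, in place of code of your own. Each camera call takes 0.05 s, during which the arm holds its last target.

## Task

Give the board in the small lever press a nip: first, with the nip lever still up, wind the handwheel on top clockwise until the platen has just come to rest on the board. Then press the nip lever down past its first and second notches to the third, not beyond it, and keep it there: the lever springs back if let go, so finish still holding it on the third notch. Leave the board where it lies and do not disturb the things round the press.

Things in the scene. Friction and masses are not known exactly. Their poses are not given: they have to be found in the camera images.
- nip_press: Small green two-column bench press (236 wide along its y, 150 deep, 140 mm to the crosshead top), fixed to the table. Origin on the table under the middle of the press, z up; -x is its front, roughly towards the robot, -y its right side with the lever. Handwheel axis = its z axis. The two column nuts (at y = +-92 mm) reach 155 mm above the table.
- handwheel (a joint): Turn of the handwheel in rad, growing clockwise seen from above, range 0 to 5.2; it starts between 0 and 1.4 (platen 14 to 9 mm above the board). Every rad clockwise lowers the platen 4 mm; with the 24 mm board on the bed the platen touches at 3.60. From there the sprung platen presses with about 4 N plus 3 N per mm of further winding. The wheel is stiff (0.22 N m) and stays where it is left.
- wheel_rim_center (a point): Centre of the handwheel's rim, on the wheel's axis, 186 mm above the table while the lever is up (it sinks 4.5 mm with the lever in notch three). Dark steel rim, 58 mm across, 12 mm high, three spokes; the steel screw (14 mm thick) stands up to 217 mm above the table in its middle. Under the rim there are 32 mm free down to the crosshead boss, and no part beside it within 75 mm of the axis.
- platen_face (a point): Middle of the underside of the steel platen (112 x 142 mm, 11 mm thick) that comes down on the board. Rests on the board at a height of 46 mm.
- platen: The same platen as a body (its origin is of no use, take platen_face); it is sprung 3 N per mm under the screw.
- pressing_board: Pale wooden pressing board with leaves, 100 x 130 x 24 mm, loose on the bed under the platen; origin at the centre of its underside, 22 mm above the table.
- nip_lever (a joint): Nip lever angle in rad: 0 = up at rest (arm 0.65 rad above level, towards the press's -x), growing as pressed down. Clicks at notches 0.30, 0.60, 0.90; the third is 0.25 rad below level. It can be forced on to a stop at 1.15. It springs back to 0 from everywhere: 6 to 16 N at the grip, rising before and easing after each click, about 10 N in the third notch. Each rad lowers the platen 5 mm more.
- lever_pivot (a point): Point on the lever's pivot axis (which runs along the press's y), in the plane of the arm: in the press frame x = +20, y = -120, z = 122 mm. The arm is 160 mm from the pivot axis to the axis of the grip. A round steel plate with notches sits behind the arm there.
- lever_grip: Black revolving (stiffly, 0.03 N m) cylindrical cross handle on the end of the nip lever, 19 mm in diameter, 92 mm long along the press's y; origin at its centre, 173 mm right (-y) of the press's middle. Push it from above or pinch it across. Centre height 219 mm at rest, 177, 130 and 82 mm in notches one to three; x in the press frame then -107, -130, -140, -135 mm.
- paste_jar: White paste jar with a dark lid, 49 x 60 mm, standing left of the press; bystander. Origin at the centre of its underside.
- flat_brush: Flat brush with an orange handle, 199 mm long and 12 mm high, lying in front of the press; bystander. Origin under its middle.
- loupe: Black stand loupe, 43 mm wide and 38 mm high, right of and behind the lever; bystander. Origin at the centre of its underside.
Things that resemble listed ones, but are neither listed nor needed, are in the scene too. Leave any orange look-alike of the pressing_board alone.

How it is judged (in metres and radians):
On the way, in this order (a step that is already met when the one before it is completed fails the run):
1. the platen is wound down until it just rests on the board (1 to 13 N), the nip lever still up (contact force between platen and pressing_board between 1 and 13 N and value of joint nip_lever below 0.12 rad), for 0.3 s.
2. the robot holds the nip lever on the third notch, the platen pressing on the board (value of joint nip_lever between 0.82 and 0.98 rad and contact force between the fingers and lever_grip above 2 N and contact force between platen and pressing_board above 12 N), for 0.8 s.
At the end, for the whole second after the job is handed in: The fingers still hold the nip lever on its third notch (0.90 rad, within 0.08) with at least 2 N on its grip, at rest; the platen presses the board with 12 to 32 N, and the board lies within 12 mm of where it was (all of step 2 and velocity of joint nip_lever between -0.1 and 0.1 rad/s and contact force between platen and pressing_board below 32 N and distance of pressing_board from where it was at the start of the episode below 0.012 m); the arm keeps its last pose, push and grip.
It fails at once if the nip lever is forced beyond the third notch (over 1.03 rad) (value of joint nip_lever above 1.03 rad).
It fails at once if the board is crushed (over 45 N under the platen) (contact force between platen and pressing_board above 45 N).
It fails at once if the paste jar, the brush or the loupe is disturbed (moved over 25 mm) (distance of any of paste_jar, flat_brush, loupe from where it was at the start of the episode above 0.025 m).
It also fails if it takes over 64 s, if anything falls off the work surface, if the arm or the gripper's body presses on something with over 40 N, if the wrist force passes 120 N, or if a joint passes its speed limit or range.

## Working session

There is one attempt and no reset: what is moved stays moved. The work goes in short steps, Python scripts to look and compute and a shell command to move; the robot and the scene stay as the last step left them, time stands still between calls to the robot, and variables do not carry over. Pictures are saved under pics/ and viewed, and the job is handed in when it is done.

```bash
ls; mkdir -p pics; python3 - <<'E'
from cell import telemetry, camera, calibration
import cv2
print(telemetry.read_state())
for n in ("side","top"):
    print(n,calibration(n))
    im=camera(n); cv2.imwrite(f"pics/{n}0.png",im[:,:,::-1])
E
```

```text
pics
{'clock': 0.0, 'joints': array([ 1.19640408e+00,  3.00477060e-01,  1.52159151e+00, -1.20187085e-05,
        1.32066569e+00, -6.66111974e-02]), 'qd': array([-0.00071286, -0.00160237,  0.00050935, -0.00064135,  0.00196997,
       -0.00104824]), 'effort': array([-2.02225834e-03, -5.31811953e+01, -3.52723718e+01,  7.06928736e-02,
        2.45281780e-02, -1.18860912e-04]), 'eef_pos': array([166.53973701, 523.91807541, 212.8786364 ]), 'eef_rot': array([-1.62721057,  1.56965466, -1.93498864]), 'wrist_force': array([ 0.33530768,  0.22043274, -0.84137323]), 'moment': array([-0.02917803,  0.01580567,  0.00268667]), 'finger_gap': 94.06659008753823}
side {'fov_y': 48.07749337798637, 'cx': 317.7458997825379, 'cy': 196.22057838357912, 'position': array([  81.40033809, -918.53649964,  722.34845515]), 'attitude': array([-2.07291476,  0.02356003, -0.50005293])}
top {'fov_y': 50.9593909060947, 'cx': 312.29280673460187, 'cy': 205.67445826957183, 'position': array([ 506.53307949,   28.93272897, 1084.21750723]), 'attitude': array([-3.05272891,  0.0138597 , -1.58097249])}
```

View pics/side0.png

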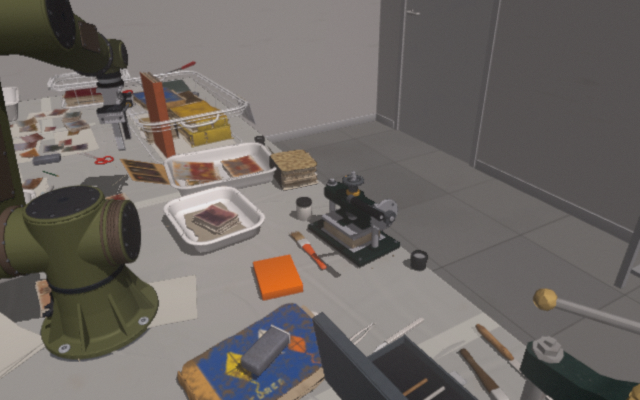

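View pics/top0.png

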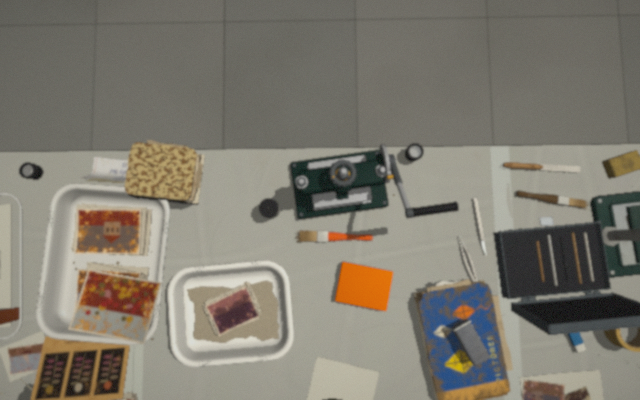

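```bash
python3 - <<'E'
import cv2
t=cv2.imread("pics/top0.png"); s=cv2.imread("pics/side0.png")
cv2.imwrite("pics/tc.png",cv2.resize(t[130:255,240:480],None,fx=3.3,fy=3.3,interpolation=cv2.INTER_CUBIC))
cv2.imwrite("pics/sc.png",cv2.resize(s[160:280,280:440],None,fx=4.9,fy=4.9,interpolation=cv2.INTER_CUBIC))
E
```

```text
(no output)
```

View pics/tc.png

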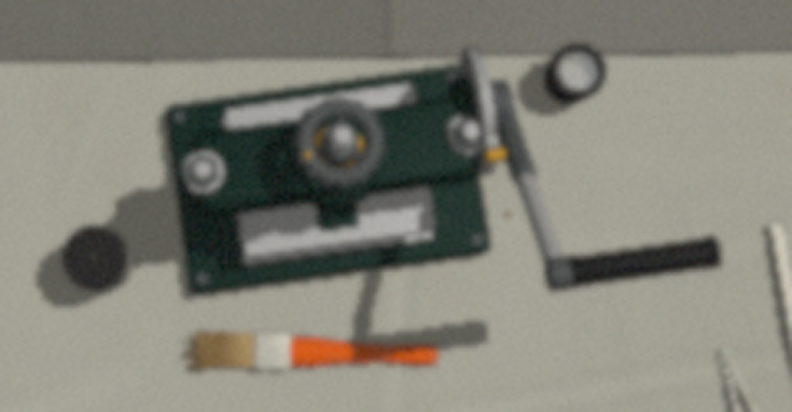

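View pics/sc.png

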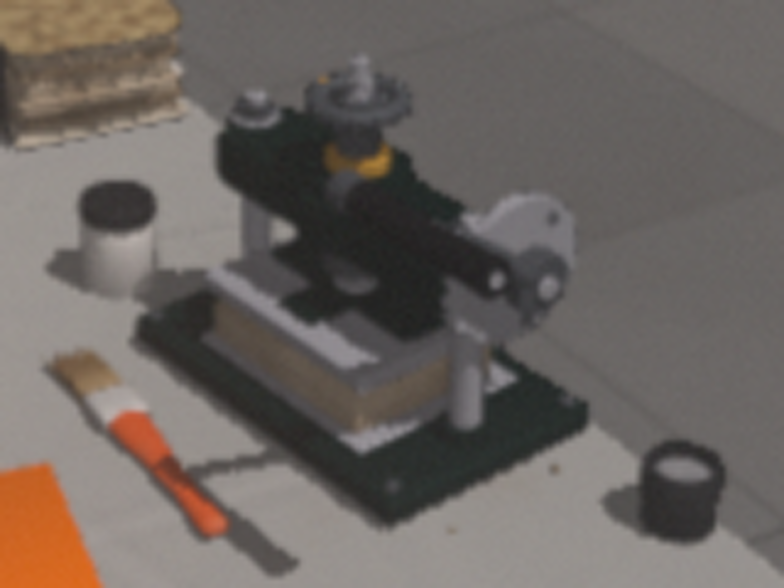

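```bash
cat > h.py <<'E'
import numpy as np, cv2
from scipy.spatial.transform import Rotation as R
from scipy.optimize import least_squares
from cell import telemetry, camera, calibration
class Cam:
    def __init__(s,n):
        c=calibration(n); s.f=200/np.tan(np.radians(c["fov_y"]/2)); s.c=np.array([c["cx"],c["cy"]])
        s.p=np.array(c["position"]); s.R=R.from_euler("xyz",c["attitude"]).as_matrix()
    def proj(s,P):
        q=(np.atleast_2d(P)-s.p)@s.R
        return q[:,:2]/q[:,2:]*s.f+s.c
    def ray(s,uv,z):
        d=s.R@np.array([(uv[0]-s.c[0])/s.f,(uv[1]-s.c[1])/s.f,1]); return s.p+d*(z-s.p[2])/d[2]
T=Cam("top"); S=Cam("side")
def W(P,p):
    P=np.atleast_2d(np.array(P,float)); x,y,a=p[:3]
    c,s=np.cos(a),np.sin(a)
    return np.c_[x+c*P[:,0]-s*P[:,1], y+s*P[:,0]+c*P[:,1], P[:,2]]
E
python3 - <<'E'
from h import *
tc=lambda x,y:(240+x/3.3,130+y/3.3)
sc=lambda x,y:(280+x/4.9,160+y/4.9)
print(T.ray(tc(340,140),186))
mt=[((0,92,153),tc(204,168)),((0,-92,153),tc(467,132)),((0,0,192),tc(340,142)),((0,0,217),tc(343,131)),
 ((-107,-127,219),tc(558,272)),((-107,-219,219),tc(718,252)),((-75,118,0),tc(190,294)),((-75,-118,10),tc(488,246)),((75,118,10),tc(168,110))]
ms=[((0,92,155),sc(255,97)),((0,0,186),sc(357,100)),((0,0,217),sc(361,60)),((-107,-219,219),sc(497,280)),((-75,-118,0),sc(390,525)),((-75,118,10),sc(140,322)),((75,-118,10),sc(588,405))]
def res(p):
    a=T.proj(W([m[0] for m in mt],p))+p[3:5]-[m[1] for m in mt]
    b=S.proj(W([m[0] for m in ms],p))+p[5:7]-[m[1] for m in ms]
    return np.r_[a.ravel(),b.ravel(),p[3:7]]
r=least_squares(res,[600,20,0.1,0,0,0,0],loss="soft_l1"); print(r.x); print(np.round(r.fun[:18].reshape(-1,2),1)); print(np.round(r.fun[18:-4].reshape(-1,2),1))
p=r.x
print("axis",W([0,0,186],p),"grip",W([-107,-173,219],p),W([-135,-173,82],p))
for n,uv,z in (("jar",tc(95,258),60),("loupe",tc(576,72),38),("brushL",tc(190,350),12),("brushR",tc(437,356),12)): print(n,T.ray(uv,z))
E
```

```text
[658.10029235 -26.62129141 186.        ]
[ 6.59105460e+02 -2.60520101e+01  1.29440737e-01  1.99280574e-02
  7.40778243e-01  8.39139550e-01 -1.68093241e-01]
[[-0.6  0. ]
 [ 1.1 -0.6]
 [-0.1 -0.8]
 [-0.3  0.5]
 [ 3.2 -0.2]
 [-1.  -0.4]
 [ 0.1  0.5]
 [ 0.7  1.9]
 [-1.3 -1.1]]
[[ 0.1 -1.2]
 [ 0.4 -0.2]
 [-0.3 -2.6]
 [-0.6 -0.6]
 [-0.2  2. ]
 [-1.6  1.1]
 [ 1.3  2.6]]
axis [[659.10545999 -26.05201006 186.        ]] grip [[ 575.33136357 -211.41624817  219.        ]] [[ 547.5656049  -215.03047636   82.        ]]
jar [592.98189288 148.96337586  60.        ]
loupe [ 733.38006684 -216.91951501   38.        ]
brushL [524.86395816  81.14163005  12.        ]
brushR [ 518.27084439 -109.24255069   12.        ]
```

```bash
python3 - <<'E'
from h import *
im=np.mean([camera("side") for _ in range(6)],0); np.save("pics/side_avg0.npy",im)
tm=np.mean([camera("top") for _ in range(6)],0); np.save("pics/top_avg0.npy",tm)
p=[659.1,-26.05,.1294]; o=np.array([.84,-.17])
def cr(im,x0,x1,y0,y1,k): return cv2.resize(im[y0:y1,x0:x1,::-1].astype(np.uint8),None,fx=k,fy=k,interpolation=cv2.INTER_CUBIC)
k=8
a=cr(im,315,395,205,260,k)
a=np.clip(a.astype(float)*1.6,0,255).astype(np.uint8)
cv2.imwrite("pics/plat_raw.png",a)
b=a.copy()
for q,col in ((0,(0,0,255)),(1.4,(255,0,0))):
    z=46+14.4-4*q
    for zz in (z,z+11):
        P=S.proj(W([(-56,71,zz),(-56,-71,zz),(56,-71,zz)],p))-o
        cv2.polylines(b,[np.round((P-[315,205]+.5)*k).astype(int)],False,col,1)
P=S.proj(W([(-50,65,46),(-50,-65,46),(50,-65,46)],p))-o
cv2.polylines(b,[np.round((P-[315,205]+.5)*k).astype(int)],False,(0,255,0),1)
cv2.imwrite("pics/plat_ov.png",b)
cv2.imwrite("pics/wheel0.png",cr(tm,318,368,148,198,12))
print(telemetry.read_state()["clock"])
E
```

```text
0.7
```

View pics/plat_raw.png

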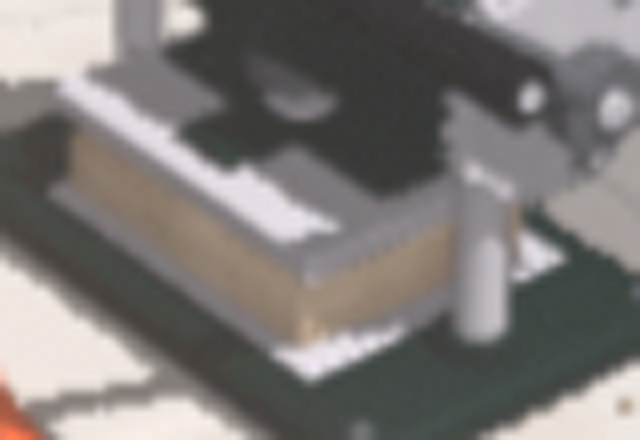

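View pics/plat_ov.png

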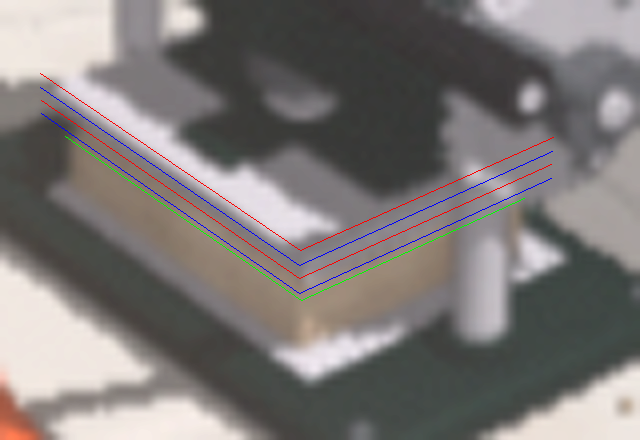

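View pics/wheel0.png

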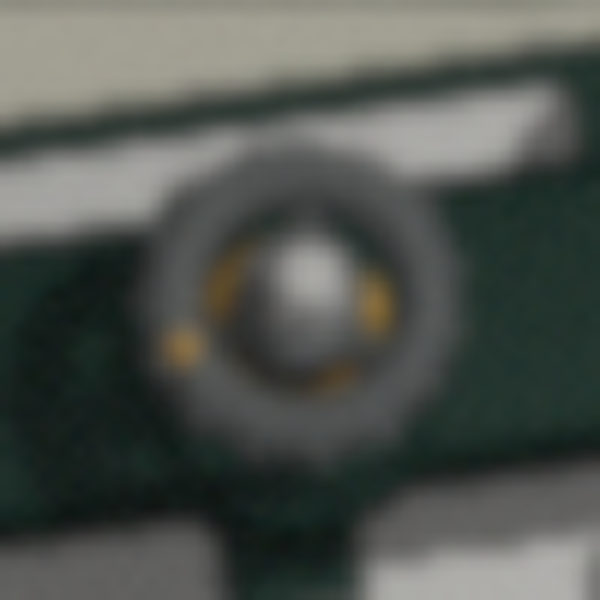

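```bash
cat >> h.py <<'E'
def st(): return telemetry.read_state()
def down(phi): # tool x down, tool y at world angle phi
    y=np.array([np.cos(phi),np.sin(phi),0]); x=np.array([0,0,-1.]); return np.c_[x,y,np.cross(x,y)]
def plan(pos,Rt,s=None):
    s=s or st(); R0=R.from_euler("xyz",s["eef_rot"]).as_matrix(); p0=np.array(s["eef_pos"])
    sh=R0.T@(np.array(pos)-p0)/300; tn=R.from_matrix(R0.T@Rt).as_rotvec()/np.pi
    print("turn",np.round(tn,4),"shift",np.round(sh,4),"mm",round(300*np.linalg.norm(sh),1),"deg",round(180*np.linalg.norm(tn),1))
def show():
    s=st(); R0=R.from_euler("xyz",s["eef_rot"]).as_matrix()
    print("t",s["clock"],"pos",np.round(s["eef_pos"],1),"x",np.round(R0[:,0],3),"jaw",round(np.degrees(np.arctan2(R0[1,1],R0[0,1])),2),"j",np.round(s["joints"],3),"F",np.round(s["wrist_force"],1),"M",np.round(s["moment"],2),"gap",round(s["finger_gap"],1))
E
python3 - <<'E'
from h import *
show()
s=st()
phi0=np.radians(np.degrees(np.arctan2(*R.from_euler("xyz",s["eef_rot"]).as_matrix()[[1,0],1])))
print(R.from_euler("xyz",s["eef_rot"]).as_matrix().round(3))
plan([166.5,524,300],down(phi0))
E
python3 -m handwheel '[[0,0,0,-0.1,0,0,1],[0,0,0,-0.29,0,0,1],[0.15,0,0,-0.29,0,0,1],[0.15,0,0,-0.29,0,0,1],[0.15,0,0,-0.29,0,0,1],[0.15,0,0,-0.29,0,0,1]]' 25
python3 - <<'E'
from h import *
show()
E
```

```text
t 0.7 pos [166.6 524.1 213.5] x [ 0. -0. -1.] jaw 72.36 j [ 1.196  0.3    1.521 -0.     1.321 -0.067] F [ 0.5  0.6 -0.3] M [ 0.02 -0.01  0.05] gap 93.8
[[ 0.     0.303  0.953]
 [-0.     0.953 -0.303]
 [-1.     0.     0.   ]]
turn [-0.  0. -0.] shift [-0.2885 -0.0006 -0.0003] mm 86.5 deg 0.0
clock: 1.45
eef_pos: [166.6, 524.1, 300.4]
eef_rot: [-1.28, 1.571, -2.059]
wrist_force: [-0.5, -0.0, 0.2]
finger_gap: 93.9
t 1.45 pos [166.6 524.1 300.4] x [-0. -0. -1.] jaw 45.4 j [1.196 0.25  1.385 0.    1.507 0.404] F [-0.5 -0.   0.2] M [-0.06  0.04 -0.01] gap 93.9
```

```bash
python3 - <<'E'
from h import *
plan([362,306,300],down(np.radians(75)))
E
```

```text
turn [-0.1644  0.      0.    ] shift [ 0.0015 -0.0604  0.9742] mm 292.8 deg 29.6
```

```bash
python3 -m handwheel '[[0,0,0,0,-0.012,0.2,1],[-0.06,0,0,0,-0.024,0.4,1],[-0.12,0,0,0,-0.036,0.6,1],[-0.164,0,0,0,-0.05,0.8,1],[-0.164,0,0,0,-0.06,0.974,1],[-0.164,0,0,0,-0.06,0.974,1]]'
python3 - <<'E'
from h import *
show()
plan([560,85,300],down(np.radians(105)))
E
```

```text
clock: 2.2
eef_pos: [363.9, 303.7, 300.5]
eef_rot: [-0.358, 1.57, -0.623]
wrist_force: [-0.6, 0.5, 0.2]
finger_gap: 94.4
t 2.2 pos [363.9 303.7 300.5] x [ 0. -0. -1.] jaw 74.82 j [ 0.618  0.072  1.589 -0.     1.48  -0.688] F [-0.6  0.5  0.2] M [ 0.04 -0.02  0.03] gap 94.4
turn [-1.676e-01  1.000e-04  1.000e-04] shift [ 0.002  -0.5326  0.8216] mm 293.7 deg 30.2
```

```bash
python3 -m handwheel '[[-0.04,0,0,0,-0.106,0.164,1],[-0.08,0,0,0,-0.212,0.328,1],[-0.12,0,0,0,-0.318,0.492,1],[-0.168,0,0,0,-0.424,0.656,1],[-0.168,0,0,0,-0.533,0.822,1],[-0.168,0,0,0,-0.533,0.822,1]]'
python3 - <<'E'
from h import *
show()
plan([659,-26,290],down(np.radians(130)))
E
```

```text
clock: 2.95
eef_pos: [561.5, 83.0, 299.5]
eef_rot: [-3.039, 1.57, -2.778]
wrist_force: [-1.3, 1.2, -0.4]
finger_gap: 94.0
t 2.95 pos [561.5  83.  299.5] x [-0.001 -0.    -1.   ] jaw 104.99 j [ 0.082  0.292  1.334 -0.     1.517 -1.75 ] F [-1.3  1.2 -0.4] M [ 0.09  0.07 -0.02] gap 94.0
turn [-0.1389 -0.0004 -0.    ] shift [ 0.0316 -0.4351  0.2201] mm 146.6 deg 25.0
```

```bash
python3 -m handwheel '[[-0.05,0,0,0,-0.145,0.073,1],[-0.1,0,0,0.01,-0.29,0.147,1],[-0.139,0,0,0.032,-0.435,0.22,1],[-0.139,0,0,0.032,-0.435,0.22,1],[-0.139,0,0,0.032,-0.435,0.22,1]]'
python3 - <<'E'
from h import *
show()
plan([659,-26,175],down(np.radians(130)))
for n in ("side","top"):
    cv2.imwrite(f"pics/{n}1.png",cv2.resize(camera(n)[100:300,240:560 if n=='side' else 480,::-1],None,fx=2.5,fy=2.5))
E
```

```text
clock: 3.58
eef_pos: [658.6, -24.3, 290.1]
eef_rot: [2.563, 1.57, -3.021]
wrist_force: [0.7, -0.7, -0.1]
finger_gap: 93.5
t 3.575 pos [658.6 -24.3 290.1] x [-0.001 -0.    -1.   ] jaw 130.06 j [-0.092  0.519  1.042 -0.     1.581 -2.362] F [ 0.7 -0.7 -0.1] M [ 0.05  0.04 -0.05] gap 93.5
turn [ 0.0004 -0.0003 -0.0002] shift [ 0.3836 -0.0055 -0.0023] mm 115.1 deg 0.1
```

View pics/side1.png

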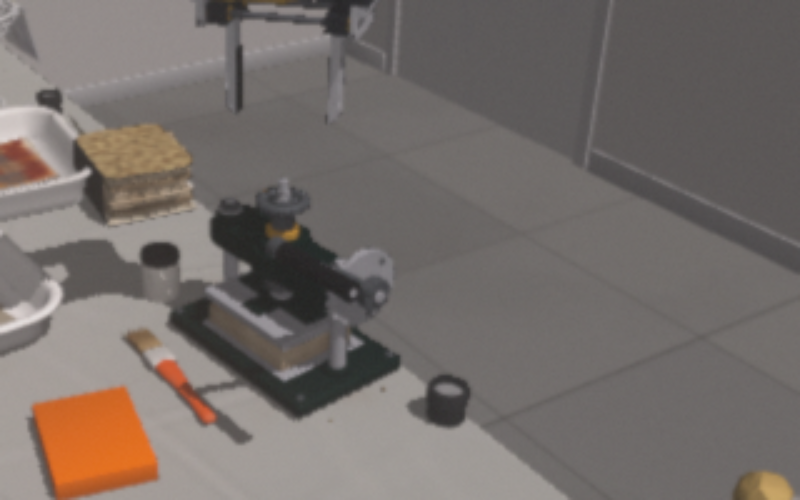

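View pics/top1.png

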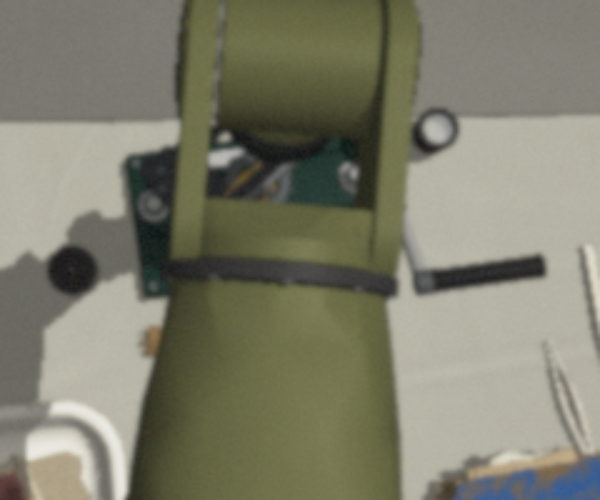

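```bash
python3 -m handwheel '[[0,0,0,0.13,-0.0055,-0.002,1],[0,0,0,0.26,-0.0055,-0.002,1],[0,0,0,0.34,-0.0055,-0.002,1],[0,0,0,0.384,-0.0055,-0.002,1],[0,0,0,0.384,-0.0055,-0.002,1]]'
python3 - <<'E'
from h import *
show()
print(S.proj([[659,-26,175],[659,-26,186]]))
im=camera("side")
cv2.imwrite("pics/side2.png",cv2.resize(im[130:250,290:420,::-1],None,fx=5,fy=5,interpolation=cv2.INTER_CUBIC))
E
```

```text
clock: 4.3
eef_pos: [658.9, -25.3, 175.8]
eef_rot: [-3.049, 1.57, -2.349]
wrist_force: [-0.6, -1.1, 0.4]
finger_gap: 93.9
t 4.3 pos [658.9 -25.3 175.8] x [-0. -0. -1.] jaw 130.12 j [-0.094  0.576  1.217 -0.     1.349 -2.365] F [-0.6 -1.1  0.4] M [0.08 0.06 0.03] gap 93.9
[[352.28517678 184.09427217]
 [352.34131666 180.39729107]]
```

View pics/side2.png

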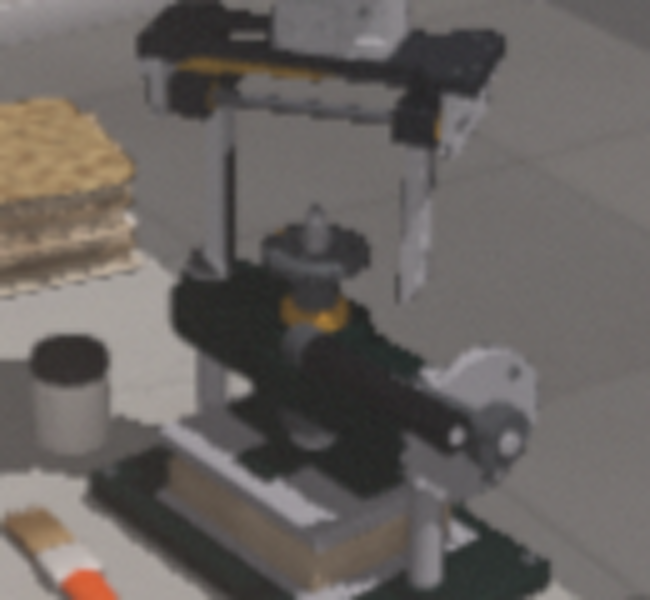

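```bash
python3 -m handwheel '[[0,0,0,0,0,0,0.55],[0,0,0,0,0,0,0.55],[0,0,0,0,0,0,0.55],[0,0,0,0,0,0,0.55]]' 25
python3 -m handwheel '[[0,0,0,0,0,0,0.3],[0,0,0,0,0,0,0.3],[0,0,0,0,0,0,0.3],[0,0,0,0,0,0,0.3],[0,0,0,0,0,0,0.3],[0,0,0,0,0,0,0.3]]' 25
python3 - <<'E'
from h import *
show()
im=camera("side")
cv2.imwrite("pics/side3.png",cv2.resize(im[130:250,290:420,::-1],None,fx=5,fy=5,interpolation=cv2.INTER_CUBIC))
E
```

```text
clock: 4.85
eef_pos: [659.2, -25.4, 176.7]
eef_rot: [-0.85, 1.57, -0.149]
wrist_force: [-8.1, 7.7, 3.7]
finger_gap: 57.6
clock: 5.6
eef_pos: [659.1, -25.3, 176.7]
eef_rot: [-0.615, 1.57, 0.085]
wrist_force: [-4.2, 3.4, 1.5]
finger_gap: 57.2
t 5.6 pos [659.1 -25.3 176.7] x [ 0.001  0.    -1.   ] jaw 130.11 j [-0.094  0.575  1.216  0.     1.35  -2.365] F [-4.2  3.4  1.5] M [0.59 0.65 0.01] gap 57.2
```

View pics/side3.png

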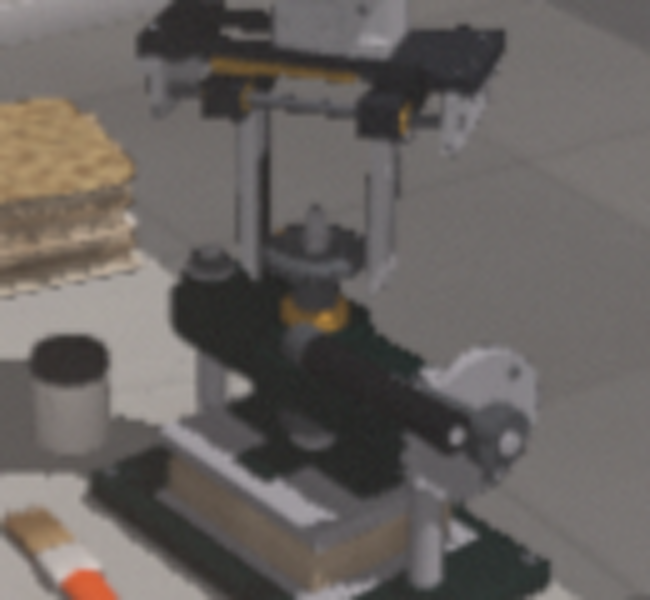

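```bash
python3 -m handwheel '[[0.05,0,0,0,0,0,0.3],[0.1,0,0,0,0,0,0.3],[0.15,0,0,0,0,0,0.3],[0.2,0,0,0,0,0,0.3],[0.25,0,0,0,0,0,0.3],[0.3,0,0,0,0,0,0.3],[0.3,0,0,0,0,0,0.3]]' 30
python3 - <<'E'
from h import *
show()
im=camera("side")
cv2.imwrite("pics/side4.png",cv2.resize(im[130:250,290:420,::-1],None,fx=5,fy=5,interpolation=cv2.INTER_CUBIC))
E
```

```text
clock: 6.52
eef_pos: [659.3, -26.2, 176.7]
eef_rot: [-0.565, 1.569, -0.807]
wrist_force: [-0.3, -5.0, 0.8]
finger_gap: 57.2
t 6.525 pos [659.3 -26.2 176.7] x [ 0.001 -0.001 -1.   ] jaw 76.12 j [-9.500e-02  5.750e-01  1.216e+00 -1.000e-03  1.349e+00 -1.423e+00] F [-0.3 -5.   0.8] M [-1.05  0.04 -0.26] gap 57.2
```

View pics/side4.png

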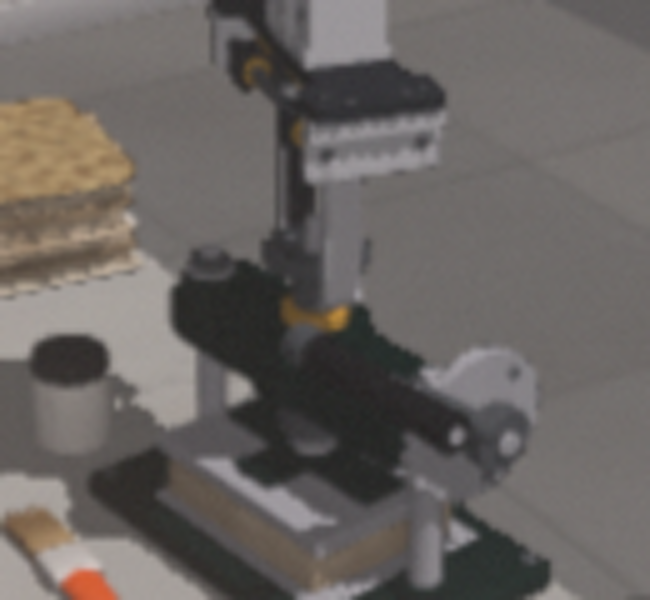

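```bash
cat >> h.py <<'E'
from scipy.ndimage import map_coordinates
PP=[659.1,-26.05,.1294]
def prof(im):
    P=S.proj(W([(-56,y,46) for y in np.linspace(60,-58,60)],PP))-[.84,-.17]
    d=np.arange(-14,14,.1)
    out=[]
    for c in range(3):
        ch=im[:,:,c].astype(float)
        out.append(map_coordinates(ch,[P[:,1][None]+d[:,None],P[:,0][None]+0*d[:,None]],order=1).mean(1))
    return d,np.array(out)
def track(im):
    d,o=prof(im); rb=(o[0]-o[2])
    hi=rb[(d>1)&(d<5)].max(); lo=rb[(d>-7)&(d<-3)].min(); lv=(hi+lo)/2
    i=np.where(rb>lv)[0]; i=[k for k in i if d[k]>-6][0]
    return d[i-1]+(lv-rb[i-1])/(rb[i]-rb[i-1])*.1, lo,hi
def shot(n=4):
    return np.mean([camera("side") for _ in range(n)],0)
E
python3 - <<'E'
from h import *
a=np.load("pics/side_avg0.npy"); np.save("pics/sA1.npy",b:=shot())
print("lever px/mm", (S.proj(W([-56,0,46],PP))-S.proj(W([-56,0,47],PP))))
for im in (a,b):
    print(track(im)); d,o=prof(im); print(np.round((o[0]-o[2])[::8],0)); print(np.round(o.mean(0)[::8],0))
E
```

```text
lever px/mm [[0.00148064 0.30673601]]
(np.float64(-4.45106758123781), np.float64(0.834648634421157), np.float64(18.172206671623627))
[ 3.  2.  2.  2.  1.  1.  0.  0.  0.  1.  2.  5. 10. 15. 18. 19. 18. 18.
 18. 18. 18. 16. 13.  8.  4.  2.  2.  2.  2.  1.  1.  1.  2.  2.  3.]
[ 87.  90.  98. 111. 126. 137. 139. 134. 121. 101.  85.  79.  77.  76.
  77.  78.  78.  77.  76.  75.  75.  75.  75.  76.  77.  75.  67.  56.
  48.  45.  45.  45.  45.  45.  44.]
(np.float64(-3.4065541765073566), np.float64(0.5051956989713489), np.float64(19.923733785877204))
[ 4.  3.  3.  3.  2.  2.  1.  1.  1.  1.  1.  2.  4.  9. 15. 19. 20. 20.
 20. 20. 19. 18. 14.  8.  4.  3.  2.  2.  2.  1.  1.  1.  2.  3.  3.]
[ 93.  93.  96. 101. 108. 118. 126. 131. 131. 125. 111.  96.  88.  86.
  85.  85.  85.  85.  84.  83.  82.  82.  83.  84.  85.  82.  74.  61.
  52.  50.  49.  49.  49.  49.  48.]
```

```bash
python3 -m handwheel '[[0.055,0,0,0,0,0,0.3],[0.11,0,0,0,0,0,0.3],[0.165,0,0,0,0,0,0.3],[0.22,0,0,0,0,0,0.3],[0.275,0,0,0,0,0,0.3],[0.33,0,0,0,0,0,0.3],[0.385,0,0,0,0,0,0.3],[0.44,0,0,0,0,0,0.3],[0.49,0,0,0,0,0,0.3],[0.54,0,0,0,0,0,0.3],[0.54,0,0,0,0,0,0.3],[0.54,0,0,0,0,0,0.3]]' 30
python3 - <<'E'
from h import *
show()
np.save("pics/sA2.npy",b:=shot())
print(track(b)); cv2.imwrite("pics/side5.png",cv2.resize(b[130:250,290:420,::-1].astype(np.uint8),None,fx=5,fy=5,interpolation=cv2.INTER_CUBIC))
E
```

```text
clock: 8.28
eef_pos: [657.9, -27.1, 176.7]
eef_rot: [-0.535, 1.567, -2.467]
wrist_force: [-15.9, -6.1, 6.4]
finger_gap: 57.2
t 8.275 pos [657.9 -27.1 176.7] x [-0.003 -0.002 -1.   ] jaw -20.7 j [-0.096  0.574  1.217 -0.003  1.352  0.266] F [-15.9  -6.1   6.4] M [-1.14  2.81 -0.15] gap 57.2
(np.float64(-1.799240921142862), np.float64(-0.09518858750499248), np.float64(19.86221788424632))
```

View pics/side5.png

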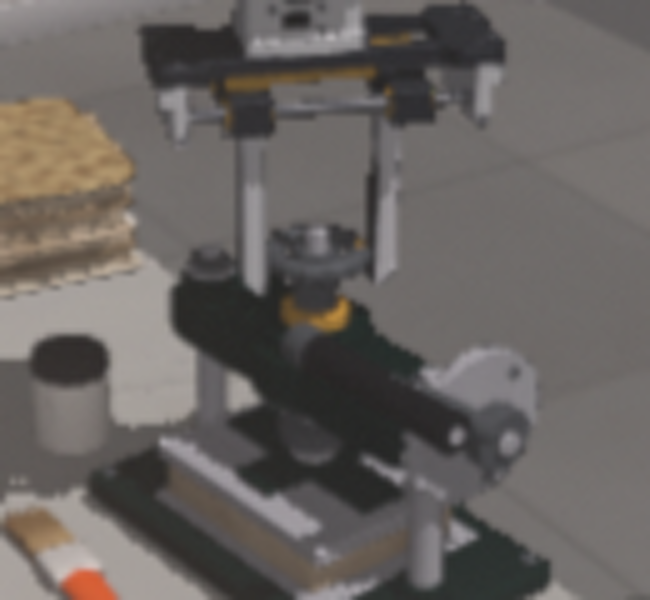

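```bash
python3 - <<'E'
from h import *
def vline(x,z):
    P=S.proj(W([(x,60,z),(x,-58,z)],PP))-[.84,-.17]
    Q=S.proj(W([(-56,60,46),(-56,-58,46)],PP))-[.84,-.17]
    # vertical offset at mid u
    u=Q[:,0].mean(); f=lambda A:A[0,1]+(u-A[0,0])*(A[1,1]-A[0,1])/(A[1,0]-A[0,0])
    return f(P)-f(Q)
for x,z in ((-50,22),(-50,46),(-56,57),(56,57),(-75,10),(-75,0)): print(x,z,round(vline(x,z),2))
for n in ("pics/side_avg0.npy","pics/sA1.npy","pics/sA2.npy"):
    a=np.load(n); d,o=prof(a); rb=o[0]-o[2]; 
    m=(d>2)&(d<7); lv=(rb[(d>1)&(d<3)].mean()+rb[(d>6)&(d<8)].mean())/2
    i=np.where(m&(rb<lv))[0][0]; print("board bottom",round(d[i],2), "track",round(track(a)[0],2))
    g=np.gradient(o.mean(0),d); 
    m=np.where((d>-9)&(d<0))[0]; print("platen top edge",d[m[np.argmin(g[m])]]); 
    m=np.where((d>4))[0]; print("bed front",d[m[np.argmin(g[m])]])
    # green crosshead screw collar etc skip
E
```

```text
-50 22 5.29
-50 46 -1.95
-56 57 -3.38
56 57 -35.55
-75 10 17.36
-75 0 20.36
board bottom 4.1 track -4.45
platen top edge -7.1000000000000245
bed front 7.399999999999924
board bottom 4.1 track -3.41
platen top edge -5.800000000000029
bed front 7.399999999999924
board bottom 4.2 track -1.8
platen top edge -4.3000000000000345
bed front 7.399999999999924
```

```bash
python3 - <<'E'
from h import *
a=np.load("pics/side_avg0.npy").astype(float); b=np.load("pics/sA2.npy").astype(float)
P=S.proj(W([(-56,y,46) for y in np.linspace(40,-40,60)],PP))-[.84,-.17]
d=np.arange(0,30,.1)
for im in (a,b):
    o=map_coordinates(im[:,:,0],[P[:,1][None]+d[:,None],P[:,0][None]+0*d[:,None]],order=1).mean(1)
    print(np.round(o[::7]),); g=np.gradient(o,d); print(d[np.argsort(-g)[:3]])
# back base edges & column nuts: view mid overlay
k=5
im=cv2.resize(b[150:275,290:420,::-1].astype(np.uint8),None,fx=k,fy=k,interpolation=cv2.INTER_CUBIC)
im=np.clip(im*1.5,0,255).astype(np.uint8)
def pl(pts,col,cl=False):
    Q=S.proj(W(pts,PP))-[.84,-.17]; cv2.polylines(im,[np.round((Q-[290,150]+.5)*k).astype(int)],cl,col,1)
pl([(75,118,0),(-75,118,0),(-75,-118,0),(75,-118,0)],(0,0,255),True)
t=np.linspace(0,2*np.pi,40)
pl([(29*np.cos(x),29*np.sin(x),180) for x in t],(0,255,255),True)
pl([(-56,71,57),(-56,-71,57),(56,-71,57)],(0,255,0))
pl([(-56,71,46),(-56,-71,46),(56,-71,46)],(0,255,0))
pl([(-50,65,22),(-50,-65,22),(50,-65,22)],(255,0,0))
cv2.imwrite("pics/ov5.png",im)
E
```

```text
[ 89.  88.  87.  86.  85.  84.  82.  80.  78.  74.  65.  55.  48.  45.
  45.  45.  45.  45.  45.  45.  45.  45.  47.  53.  62.  73.  84.  96.
 109. 124. 134. 139. 140. 140. 138. 137. 137. 139. 140. 141. 143. 145.
 148.]
[19.7 19.6 19.8]
[ 98.  97.  96.  95.  94.  93.  91.  89.  86.  82.  72.  61.  53.  50.
  49.  49.  49.  50.  50.  50.  50.  50.  52.  58.  68.  81.  93. 106.
 121. 137. 148. 154. 155. 155. 153. 152. 152. 154. 156. 157. 158. 161.
 164.]
[19.6 19.7 19.8]
```

View pics/ov5.png

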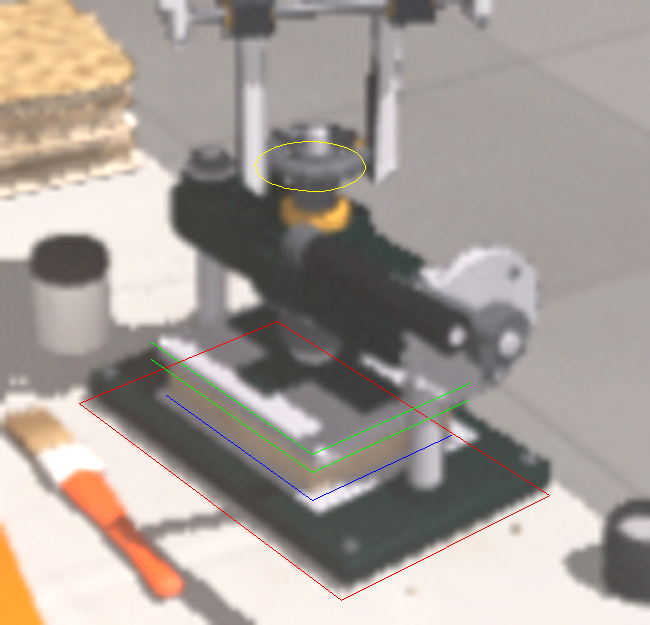

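```bash
sed -i 's/-\[.84,-.17\]/+[.84,-.17]/' h.py; python3 - <<'E'
from h import *
def vline(x,z):
    P=S.proj(W([(x,60,z),(x,-58,z)],PP))+[.84,-.17]
    Q=S.proj(W([(-56,60,46),(-56,-58,46)],PP))+[.84,-.17]
    u=Q[:,0].mean(); f=lambda A:A[0,1]+(u-A[0,0])*(A[1,1]-A[0,1])/(A[1,0]-A[0,0])
    return f(P)-f(Q)
print("pred board bottom",vline(-50,22),"base bottom",vline(-75,0))
for n in ("pics/side_avg0.npy","pics/sA1.npy","pics/sA2.npy"):
    a=np.load(n); d,o=prof(a); rb=o[0]-o[2]
    lv=(rb[(d>3)&(d<4)].mean()+rb[(d>7)&(d<9)].mean())/2
    i=np.where((d>3)&(rb<lv))[0][0]; print("board bottom",round(d[i],2), "track",np.round(track(a),2))
    P=S.proj(W([(-56,y,46) for y in np.linspace(60,-58,60)],PP))+[.84,-.17]; dd=np.arange(10,30,.1)
    o=map_coordinates(a[:,:,0],[P[:,1][None]+dd[:,None],P[:,0][None]+0*dd[:,None]],order=1).mean(1); g=np.gradient(o,dd); print("base",dd[np.argmax(g)])
E
```

```text
pred board bottom 5.287997281830826 base bottom 20.35832500188937
board bottom 5.6 track [-3.01 -0.05 19.22]
base 21.09999999999996
board bottom 5.6 track [-1.89  0.16 21.28]
base 21.09999999999996
board bottom 5.7 track [-0.28 -0.18 20.85]
base 21.09999999999996
```

```bash
python3 - <<'E'
from h import *
a=np.load("pics/sA2.npy"); c=S.proj([659.1,-26.05,190])+[.84,-.17]; print("ctr",c)
for ang in (-80,-60,-50,-40,-30,-20,0):
    t=np.radians(ang); print(ang,S.proj([659.1+26*np.cos(t),-26.05+26*np.sin(t),192])+[.84,-.17])
cv2.imwrite("pics/wh.png",cv2.resize(a[165:195,335:380,::-1].astype(np.uint8),None,fx=16,fy=16,interpolation=cv2.INTER_CUBIC))
E
```

```text
ctr [[353.24406885 178.87316223]]
-80 [[360.03424837 181.55003713]]
-60 [[362.10903624 180.32691278]]
-50 [[362.7453968 179.6125234]]
-40 [[363.08825089 178.85934106]]
-30 [[363.12985466 178.09089501]]
-20 [[362.87191342 177.33073325]]
0 [[361.50872164 175.92523183]]
```

View pics/wh.png

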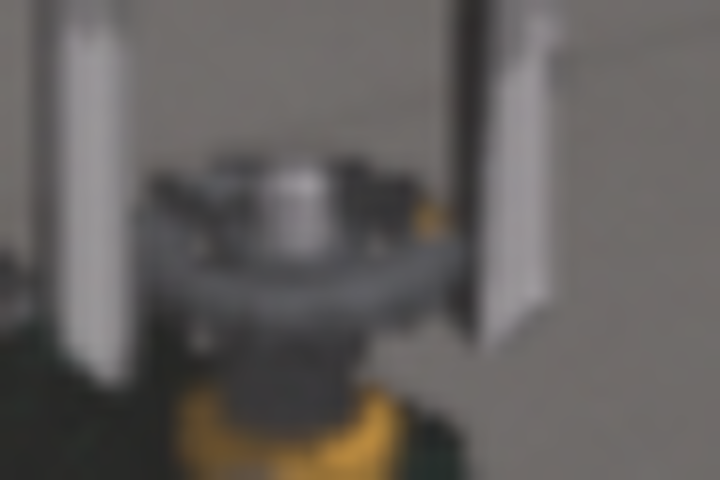

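```bash
python3 -m handwheel '[[0.04,0,0,0,0,0,0.3],[0.08,0,0,0,0,0,0.3],[0.08,0,0,0,0,0,0.3],[0.08,0,0,0,0,0,0.3]]' 30
python3 - <<'E'
from h import *
show()
np.save("pics/sA3.npy",b:=shot(6))
print(track(b))
for n in ("pics/side_avg0.npy","pics/sA1.npy","pics/sA2.npy","pics/sA3.npy"):
    a=np.load(n); d,o=prof(a); o=o.mean(0); g=np.gradient(o,d); m=np.where((d>-7)&(d<1))[0]
    k=m[np.argmin(g[m])]; w=slice(k-8,k+9); print("top edge centroid",(d[w]*g[w]).sum()/g[w].sum(), track(a)[0])
E
```

```text
clock: 8.98
eef_pos: [657.4, -27.1, 176.7]
eef_rot: [-0.484, 1.566, -2.664]
wrist_force: [-7.4, -0.9, 3.4]
finger_gap: 57.2
t 8.975 pos [657.4 -27.1 176.7] x [-0.004 -0.002 -1.   ] jaw -34.87 j [-0.096  0.574  1.218 -0.003  1.354  0.513] F [-7.4 -0.9  3.4] M [-0.22  1.31 -0.22] gap 57.2
(np.float64(-0.26305334951605897), np.float64(-0.09779417109893984), np.float64(20.838196385346095))
top edge centroid -5.606822930984972 -3.009627908677527
top edge centroid -4.405902978030011 -1.8910253498490424
top edge centroid -2.728835214508481 -0.2826265451924487
top edge centroid -2.726832385816579 -0.26305334951605897
```

```bash
python3 -m handwheel '[[-0.03,0,0,0,0,0,0.3],[-0.06,0,0,0,0,0,0.3],[-0.07,0,0,0,0,0,0.3],[-0.07,0,0,0,0,0,0.3]]' 30
python3 - <<'E'
from h import *
show()
b=shot(6)
print(track(b))
a=b; d,o=prof(a); o=o.mean(0); g=np.gradient(o,d); m=np.where((d>-7)&(d<1))[0]
k=m[np.argmin(g[m])]; w=slice(k-8,k+9); print("top edge centroid",(d[w]*g[w]).sum()/g[w].sum())
E
python3 -m handwheel '[[0,0,0,0,0,0,0.7],[0,0,0,0,0,0,1],[0,0,0,0,0,0,1],[0,0,0,0,0,0,1],[0,0,0,-0.2,0,0,1],[0,0,0,-0.4,0,0,1],[0,0,0,-0.45,0,0,1],[0,0,0,-0.45,0,0,1]]' 30
python3 - <<'E'
from h import *
show()
E
```

```text
clock: 9.78
eef_pos: [657.5, -27.2, 176.7]
eef_rot: [-0.622, 1.566, -2.581]
wrist_force: [-0.7, -2.0, 0.8]
finger_gap: 57.1
t 9.775 pos [657.5 -27.2 176.7] x [-0.004 -0.002 -1.   ] jaw -22.23 j [-0.096  0.574  1.218 -0.003  1.353  0.293] F [-0.7 -2.   0.8] M [-0.55 -0.07  0.24] gap 57.1
(np.float64(-0.2594885480552268), np.float64(-0.10029856723869557), np.float64(20.757447343929627))
top edge centroid -2.7275174644822338
clock: 11.08
eef_pos: [658.2, -26.9, 312.0]
eef_rot: [-0.484, 1.567, -2.443]
wrist_force: [-0.7, -0.3, -0.2]
finger_gap: 93.8
t 11.075 pos [658.2 -26.9 312. ] x [-0.003 -0.002 -1.   ] jaw -22.28 j [-0.095  0.516  0.998 -0.003  1.63   0.293] F [-0.7 -0.3 -0.2] M [-0.08  0.11 -0.03] gap 93.8
```

```bash
python3 - <<'E'
from h import *
g=W([(-107,-178,208),(-130,-178,166),(-140,-178,119),(-135,-178,71)],PP); print(g.round(1))
plan([g[0,0],g[0,1],300],down(.1294))
for n in ("top","side"):
    im=camera(n); cv2.imwrite(f"pics/{n}6.png",cv2.resize(im[130:255,240:480,::-1],None,fx=3.3,fy=3.3,interpolation=cv2.INTER_CUBIC))
E
```

```text
[[ 576.  -216.4  208. ]
 [ 553.2 -219.3  166. ]
 [ 543.2 -220.6  119. ]
 [ 548.2 -220.    71. ]]
turn [-0.165   0.0009  0.0008] shift [ 0.0422 -0.014   0.6882] mm 206.9 deg 29.7
```

View pics/top6.png

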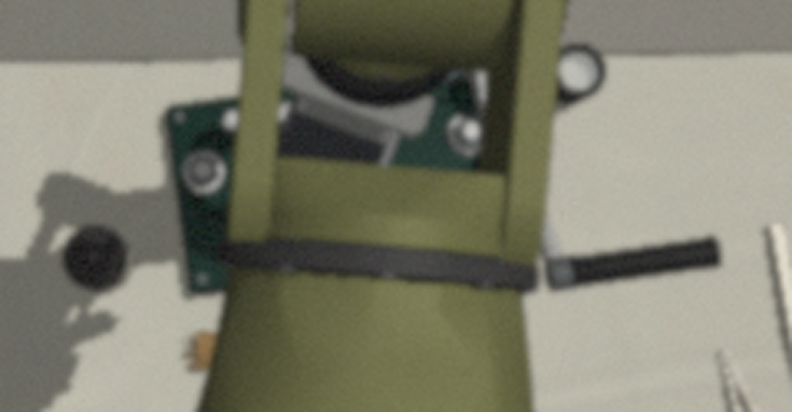

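View pics/side6.png

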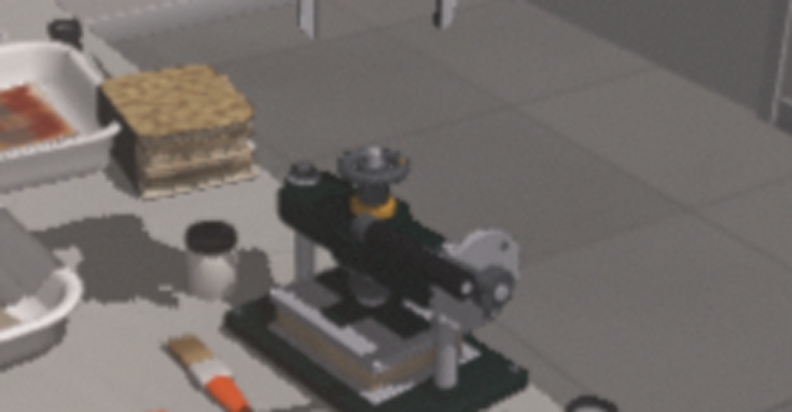

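```bash
python3 -m handwheel '[[-0.05,0,0,0,0,0.17,1],[-0.1,0,0,0,0,0.34,1],[-0.15,0,0,0.02,-0.007,0.51,1],[-0.165,0.001,0.001,0.042,-0.014,0.688,1],[-0.165,0.001,0.001,0.042,-0.014,0.688,1],[-0.165,0.001,0.001,0.042,-0.014,0.688,1]]'
python3 - <<'E'
from h import *
show()
print(T.ray((240+575/3.3,130+272/3.3),219),T.ray((240+716/3.3,130+251/3.3),219),W([(-107,-127,219),(-107,-219,219)],PP))
plan([576,-216.4,208],down(.1294))
a=T; 
for n in ("top","side"):
    im=camera(n); cv2.imwrite(f"pics/{n}7.png",cv2.resize(im[80:280,300:480,::-1],None,fx=3,fy=3,interpolation=cv2.INTER_CUBIC))
E
```

```text
clock: 11.92
eef_pos: [575.5, -215.9, 296.8]
eef_rot: [-2.003, 1.566, 2.838]
wrist_force: [-0.1, -0.5, 0.1]
finger_gap: 94.2
t 11.925 pos [ 575.5 -215.9  296.8] x [-0.005  0.002 -1.   ] jaw 7.39 j [-4.180e-01  4.080e-01  1.185e+00 -1.000e-03  1.553e+00 -5.470e-01] F [-0.1 -0.5  0.1] M [-0.08  0.03  0.02] gap 94.2
[ 567.39237766 -169.74148781  219.        ] [ 579.54857959 -257.87717513  219.        ] [[ 569.3825501  -165.79540845  219.        ]
 [ 581.25415486 -257.02624206  219.        ]]
turn [-0.0001 -0.0007  0.0015] shift [0.296  0.0029 0.0024] mm 88.8 deg 0.3
```

View pics/top7.png

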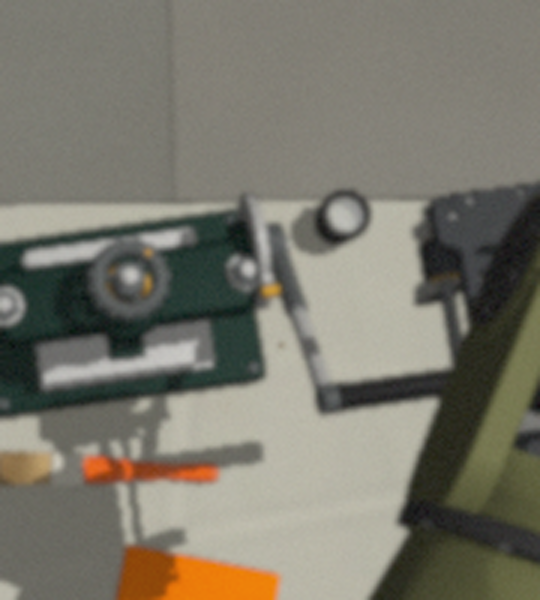

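View pics/side7.png

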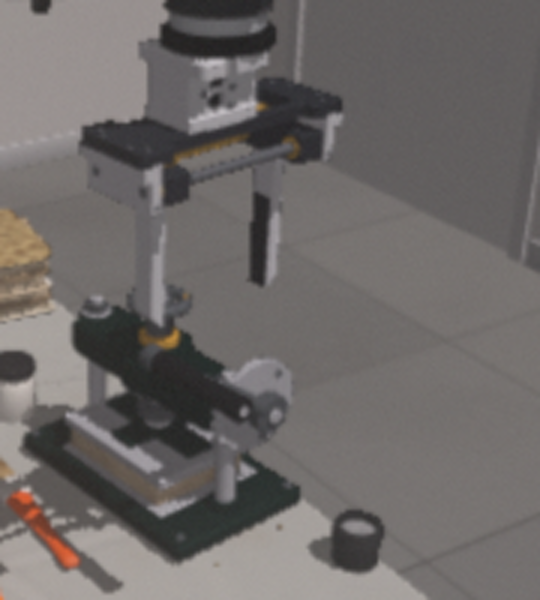

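```bash
python3 -m handwheel '[[0,0,0,0.12,0,0,1],[0,-0.0007,0.0015,0.22,0.001,0.002,1],[0,-0.0007,0.0015,0.296,0.001,0.002,1],[0,-0.0007,0.0015,0.296,0.001,0.002,1],[0,-0.0007,0.0015,0.296,0.001,0.002,1]]'
python3 - <<'E'
from h import *
show()
im=camera("side"); cv2.imwrite(f"pics/side8.png",cv2.resize(im[100:260,300:460,::-1],None,fx=3.7,fy=3.7,interpolation=cv2.INTER_CUBIC))
E
```

```text
clock: 12.65
eef_pos: [576.5, -215.3, 209.7]
eef_rot: [1.0, 1.568, -0.44]
wrist_force: [0.8, 0.1, -0.2]
finger_gap: 93.9
t 12.65 pos [ 576.5 -215.3  209.7] x [ 0.002 -0.001 -1.   ] jaw 7.52 j [-0.417  0.448  1.327 -0.     1.363 -0.548] F [ 0.8  0.1 -0.2] M [-0.12  0.02 -0.  ] gap 93.9
```

View pics/side8.png

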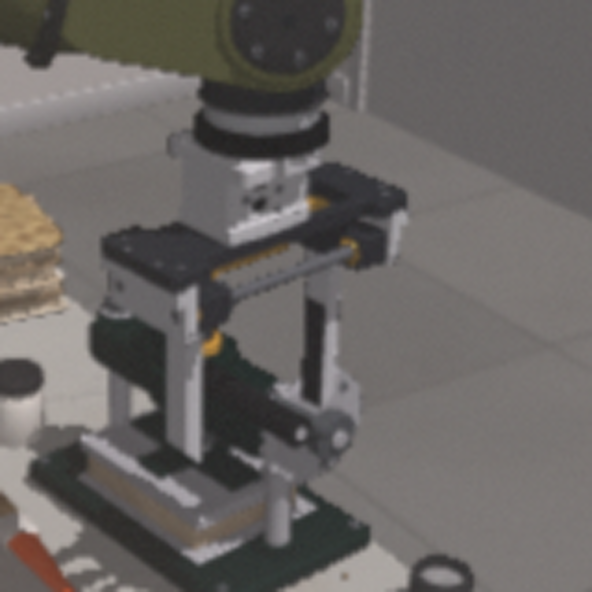

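```bash
python3 -m handwheel '[[0,0,0,0,0,0,0.5],[0,0,0,0,0,0,0.35],[0,0,0,0,0,0,0.3],[0,0,0,0,0,0,0.3]]' 30
python3 -m handwheel '[[0,0,0,0,0,0,0.2],[0,0,0,0,0,0,0.05],[0,0,0,0,0,0,0.05],[0,0,0,0,0,0,0.05],[0,0,0,0,0,0,0.05],[0,0,0,0,0,0,0.05]]' 45
python3 - <<'E'
from h import *
show()
im=camera("side"); cv2.imwrite(f"pics/side9.png",cv2.resize(im[100:260,300:460,::-1],None,fx=3.7,fy=3.7,interpolation=cv2.INTER_CUBIC))
E
```

```text
clock: 13.2
eef_pos: [576.5, -215.5, 209.9]
eef_rot: [0.996, 1.568, -0.444]
wrist_force: [0.4, 0.4, -0.4]
finger_gap: 57.6
clock: 13.95
eef_pos: [575.2, -215.8, 209.7]
eef_rot: [-0.864, 1.569, -2.304]
wrist_force: [-10.8, -0.5, 2.9]
finger_gap: 17.6
t 13.95 pos [ 575.2 -215.8  209.7] x [-0.001 -0.001 -1.   ] jaw 7.48 j [-4.180e-01  4.480e-01  1.328e+00 -1.000e-03  1.366e+00 -5.480e-01] F [-10.8  -0.5   2.9] M [-0.17  2.12  0.01] gap 17.6
```

View pics/side9.png

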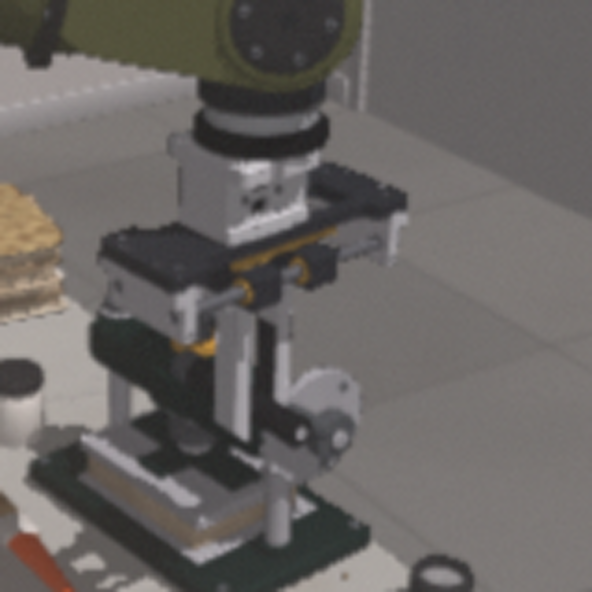

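```bash
python3 -m handwheel '[[0,0,0,0.033,-0.023,0,0.05],[0,0,0,0.067,-0.043,0,0.05],[0,0,0,0.103,-0.061,0,0.05],[0,0,0,0.14,-0.076,0,0.05],[0,0,0,0.14,-0.076,0,0.05],[0,0,0,0.14,-0.076,0,0.05]]' 50
python3 - <<'E'
from h import *
show()
im=camera("side"); cv2.imwrite(f"pics/side10.png",cv2.resize(im[100:260,300:460,::-1],None,fx=3.7,fy=3.7,interpolation=cv2.INTER_CUBIC))
E
```

```text
clock: 14.75
eef_pos: [552.7, -218.8, 168.7]
eef_rot: [-0.235, 1.569, -1.675]
wrist_force: [-2.4, 2.9, 8.7]
finger_gap: 17.6
t 14.75 pos [ 552.7 -218.8  168.7] x [-0.    -0.001 -1.   ] jaw 7.49 j [-4.380e-01  4.360e-01  1.442e+00 -1.000e-03  1.263e+00 -5.680e-01] F [-2.4  2.9  8.7] M [0.23 0.74 0.01] gap 17.6
```

View pics/side10.png

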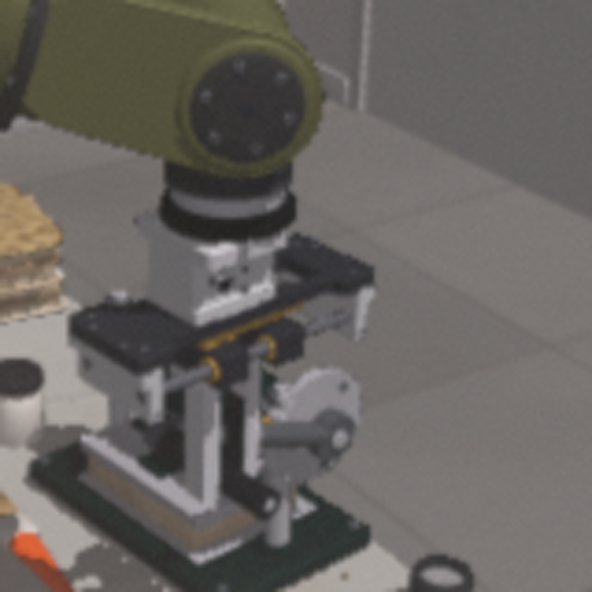

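```bash
python3 -m handwheel '[[0,0,0,0.025,-0.009,0,0.05],[0,0,0,0.051,-0.016,0,0.05],[0,0,0,0.077,-0.021,0,0.05],[0,0,0,0.103,-0.026,0,0.05],[0,0,0,0.13,-0.03,0,0.05],[0,0,0,0.156,-0.032,0,0.05],[0,0,0,0.183,-0.032,0,0.05],[0,0,0,0.21,-0.032,0,0.05],[0,0,0,0.236,-0.03,0,0.05],[0,0,0,0.236,-0.03,0,0.05],[0,0,0,0.236,-0.03,0,0.05]]' 50
python3 - <<'E'
from h import *
show()
im=camera("side"); cv2.imwrite(f"pics/side11.png",cv2.resize(im[120:280,300:460,::-1],None,fx=3.7,fy=3.7,interpolation=cv2.INTER_CUBIC))
p=S.proj(W([(20-160*np.cos(.65-t),-219,122+160*np.sin(.65-t)) for t in (.6,.75,.9,1.05)],PP))+[.84,-.17]; print(((p-[300,120])*3.7).round())
E
```

```text
clock: 16.18
eef_pos: [543.3, -220.0, 98.6]
eef_rot: [-0.915, 1.569, -2.355]
wrist_force: [-8.4, 1.3, 10.2]
finger_gap: 17.8
t 16.175 pos [ 543.3 -220.    98.6] x [-0.001 -0.001 -1.   ] jaw 7.49 j [-0.447  0.494  1.532 -0.002  1.116 -0.576] F [-8.4  1.3 10.2] M [0.29 1.61 0.08] gap 17.8
[[252. 503.]
 [252. 535.]
 [256. 563.]
 [264. 588.]]
```

View pics/side11.png

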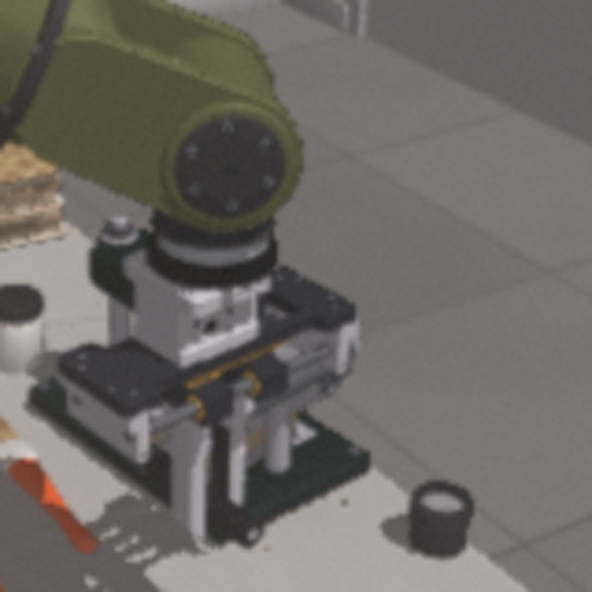

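```bash
python3 -m handwheel '[[0,0,0,0.022,0.002,0,0.05],[0,0,0,0.044,0.005,0,0.05],[0,0,0,0.066,0.009,0,0.05],[0,0,0,0.086,0.014,0,0.05],[0,0,0,0.086,0.014,0,0.05],[0,0,0,0.086,0.014,0,0.05]]' 50
python3 - <<'E'
from h import *
show()
im=camera("side"); cv2.imwrite(f"pics/side12.png",cv2.resize(im[140:290,300:460,::-1],None,fx=5,fy=5,interpolation=cv2.INTER_CUBIC)[100:700])
p=S.proj(W([(20-160*np.cos(.65-t),-219,122+160*np.sin(.65-t)) for t in (.8,.85,.9,.95,1.0)],PP))+[.84,-.17]; print(((p-[300,140]+.5)*5-[0,100]).round())
E
```

```text
clock: 16.98
eef_pos: [547.5, -219.5, 73.7]
eef_rot: [-0.887, 1.569, -2.327]
wrist_force: [-5.8, 2.5, 9.6]
finger_gap: 17.7
t 16.975 pos [ 547.5 -219.5   73.7] x [-0.001 -0.001 -1.   ] jaw 7.49 j [-0.443  0.533  1.537 -0.002  1.072 -0.573] F [-5.8  2.5  9.6] M [0.39 1.05 0.04] gap 17.7
[[344. 539.]
 [345. 552.]
 [348. 564.]
 [351. 576.]
 [355. 587.]]
```

View pics/side12.png

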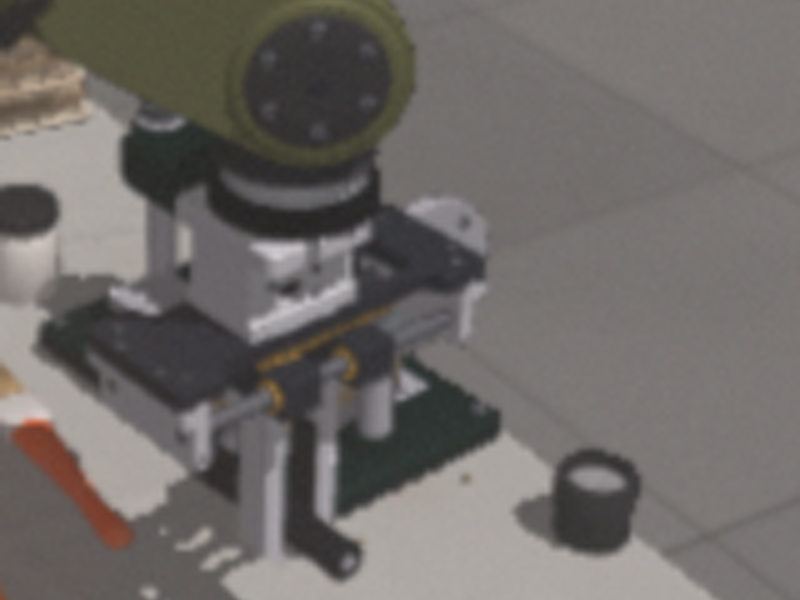

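```bash
python3 -m handwheel '[[0,0,0,0,0,0,0.05],[0,0,0,0,0,0,0.05],[0,0,0,0,0,0,0.05],[0,0,0,0,0,0,0.05],[0,0,0,0,0,0,0.05],[0,0,0,0,0,0,0.05],[0,0,0,0,0,0,0.05],[0,0,0,0,0,0,0.05],[0,0,0,0,0,0,0.05],[0,0,0,0,0,0,0.05]]' 50
python3 - <<'E'
from h import *
show(); im=camera("top"); cv2.imwrite("pics/top13.png",cv2.resize(im[130:255,240:480,::-1],None,fx=3.3,fy=3.3,interpolation=cv2.INTER_CUBIC))
E
```

```text
clock: 18.27
eef_pos: [547.2, -219.5, 74.5]
eef_rot: [-1.056, 1.569, -2.496]
wrist_force: [-5.9, 2.4, 9.9]
finger_gap: 17.8
t 18.275 pos [ 547.2 -219.5   74.5] x [-0.002 -0.001 -1.   ] jaw 7.5 j [-0.443  0.532  1.537 -0.002  1.074 -0.573] F [-5.9  2.4  9.9] M [ 0.3   1.19 -0.01] gap 17.8
```

View pics/top13.png

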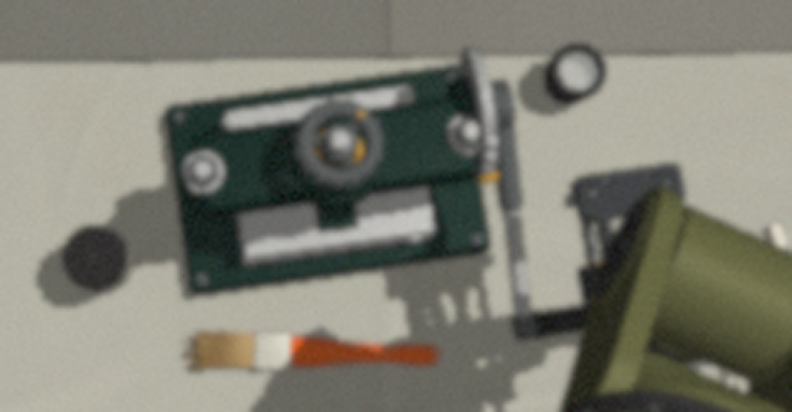

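```bash
python3 -c "
from cell import order
print(order.sign_off())"
```

```text
the job is handed in; nothing more can be done
None
```

I wound the platen down onto the board with the lever up, then pressed the nip lever to its third notch. The job was handed in at about 18.3 s with the gripper still holding the lever there. `sign_off` reports no verdict.

**Winding:** I pinched the handwheel rim and turned it clockwise 2.9 rad, then back 0.22 rad, for a net 2.66 rad. The yellow mark on the rim showed no slip. The platen did not move over the last ±0.25 rad in the side camera, so it was resting on the board. I estimate 8–9 N on the board at that point. The last part of the winding briefly took it to about 11 N.

**Lever:** I pinched the grip across at 50 N and followed its arc down.

**Last checks:**
- The drop of the tool gave a lever angle of about 0.89 rad, and the grip's position in the side image gave about 0.90 rad.
- The force on the tool was steady at about 10 N, as expected in the third notch, and held for over a second.
- The jar, brush and loupe, and as far as it can be seen the board, look unmoved in the last top picture.

**Not measured directly:**
- The force on the board is inferred from the winding angle and the spring rate. It should be about 22 N with the lever down.
- My first absolute platen heights from the side camera disagreed by a few millimetres. I had applied a fitted pixel offset with the wrong sign. I corrected that, and relied on relative movement to judge contact.

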